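# Fold the bur rack down and shut the bur case

## Task

Close up the blue bur case: with the fingertips push the upright bur rack over until it lies fully flat inside the case, and only then push the lid over and press it fully shut, without slamming it. Nothing needs grasping: don't lift the case or shove or turn it on the bench, and leave the tub, jar, file and shears where they are.

Things in the scene. Friction and masses are not known exactly. Their poses are not given: they have to be found in the camera images.
- case: Blue pressed-steel bur case standing loose on the bench on four rubber feet; about 1.5 kg complete. Base 145 mm deep (its x) by 190 mm wide (its y), walls 3 mm, rim 39 mm above the bench. Origin: centre of the underside, on the bench. Its front is its -x side, the lid hinge is along the +x rim, z up. The bur rack is inside at the front, the lid stands open at the back. A row of low polishing wheels lies in the rear compartment, below 15 mm.
- rack (a joint): Bur rack angle in rad: 0 = lying flat inside the case, 1.57 = upright (stop at 1.62). Its hinge runs along the case's y, and it folds from upright towards the lid side (case +x). The hinge is stiff: the rack stays at whatever angle it is left; 1 to 3 N at its free edge moves it. The lid cannot close while the rack stands up: it jams on the rack.
- rack_hinge (a point): Middle of the rack's hinge line: in the case frame 52 mm in front of the case's centre (case x = -52 mm), 17 mm above the bench. Its axes turn with the rack: x from the hinge to the free edge, z out of the face carrying the burs.
- rack_edge (a point): Middle of the free edge of the rack, on the burs' side; 88 mm from the hinge. The rack is a 2 mm aluminium plate 156 mm wide. Eight burs are held on the face that looks to the case's front when upright and upward when folded; burs and holders stand up to 14 mm off the plate from the hinge to 54 mm from it; from 54 to 88 mm the plate is bare over its full width: push there. Folded flat this point is 19 mm above the bench, 36 mm behind the case's centre.
- lid (a joint): Lid angle in rad: 0 = shut on the rim, 1.57 = standing vertical; it starts leaning back at 1.8 to 2.1 (stop at 2.15). Stiff hinge: it stays where it is left, it does not fall shut; about 2 to 4 N near its free edge moves it.
- lid_hinge (a point): Middle of the lid's hinge line: case x = +72.5 mm, 39 mm above the bench. Its axes turn with the lid: -x from the hinge to the free edge, z out of the lid's outer face.
- lid_edge (a point): Middle of the lid's free edge, on its outer face: 145 mm from the hinge along the lid, the flat outer face lying 14.5 mm outside the hinge line. The lid is 190 mm wide, a shallow tray shape with a thumb lip 8 mm long at the middle of the free edge. Shut, the lid's top is 53.5 mm above the bench.
- tub: Clear plastic tub with copper offcuts, 84 mm across at the rim, 64 mm high, loose beside the case. Origin: centre of its underside. Leave alone.
- jar: Amber glass jar with a black cap, 56 mm across, 68 mm high, loose beside the case. Origin: centre of its underside. Leave alone.
- file: Hand file lying on the bench in front of the case: wooden handle 105 mm (25 mm thick) on its -x side, dark steel blade to +x, 250 mm over all. Origin: on the bench under the joint of handle and blade. Leave alone.
- shears: Shears with orange handle loops lying on the bench behind the case, 190 mm long, 10 mm thick; handles on its -x side, blades to +x. Origin: on the bench under the pivot. Leave alone.
There are look-alikes about, which are no part of the job. Several things have the shape of the case; the one meant has the colours described above.

How it is judged (in metres and radians):
On the way, in this order (a step that is already met when the one before it is completed fails the run):
1. the bur rack lies flat in the case while the lid still stands open (value of joint rack below 0.08 rad and value of joint lid above 1.2 rad), for 0.2 s.
2. the lid is shut over it (value of joint lid below 0.035 rad and value of joint rack below 0.08 rad), for 0.2 s.
At the end, for the whole second after the job is handed in: The rack lies flat in the case (within 0.08 rad), the lid is shut over it (within 0.035 rad, about 5 mm at its edge), the case stands level and still within 30 mm of where it was (its hinge within 40 mm), and tub, jar, file and shears are within 20 mm of where they were (all of step 2 and distance of case from where it was at the start of the episode below 0.03 m and distance of lid_hinge from where it was at the start of the episode below 0.04 m and angle between case's own z axis and vertical below 0.03 rad and linear speed of case below 0.01 m/s and distance of each of tub, jar, file, shears from where it was at the start of the episode below 0.02 m); the robot touches nothing.
It fails at once if the lid was swung down while the rack was not yet flat (value of joint lid below 1 rad and value of joint rack above 0.15 rad).
It fails at once if the lid was slammed (value of joint lid below 0.3 rad and velocity of joint lid below -2.5 rad/s).
It fails at once if the case was lifted or tipped (height (world z) of case above 0.012 m or angle between case's own z axis and vertical above 0.12 rad).
It fails at once if the case was shoved along the bench or turned round (distance of case from where it was at the start of the episode above 0.03 m or distance of lid_hinge from where it was at the start of the episode above 0.04 m).
It fails at once if a bystander was moved or lifted (distance of any of tub, jar, file, shears from where it was at the start of the episode above 0.02 m).
It also fails if it takes over 53 s, if anything falls off the work surface, if the arm or the gripper's body presses on something with over 40 N, if the wrist force passes 120 N, or if a joint passes its speed limit or range.

## Robot

A 7-joint arm with a two-finger parallel gripper is mounted at the origin on the work surface. World frame = base frame: x ahead of the robot, y to its left, z up, the work surface at z = 0. Lengths are in m, angles in degrees, forces in N, time in s.
With the tool pointing down it reaches from about 0.35 to 0.775 m from the base axis. Payload 3.1 kg.
Tool frame: the origin (TCP) lies on the centre line of the jaws, within the pads' length; the fingertips stand 17 mm ahead of it and the grasp point (between the pads) lies 2 mm behind it (robot.tip_reach is the distance from the TCP to the fingertips, in m); z points along the fingers, y is the direction in which the jaws open and shut (so a half turn about z gives the same grasp; the last joint's range is limited). The gripper opens to 85 mm and grips with 20 to 120 N. Pads are 22 mm wide; open, the fingers measure 114 mm over their backs; the gripper's body (76 mm by 85 mm) begins 54 mm behind the grasp point. The pads swing forward as they close: fully open they stand 13 mm farther back than shut.
Start: joints at [63.1, 17.813, 0.802, 86.603, -0.252, 75.585, -1.558], TCP at [0.228, -0.5, 0.248] pointing down, gripper open.
Joint ranges: [-154.91, 154.91], [-16.99, 109.72], [-72.82, 74.43], [7.12, 147.25], [-82.49, 262.49], [11.32, 116.49], [-174.64, 174.64]. Speed limits (degrees/s): [159.86, 159.86, 180, 180, 180, 180, 180].

## Interface

Orientations are given as [roll, pitch, yaw] about the fixed x, y, z axes, in that order (R = Rz(yaw) Ry(pitch) Rx(roll)).
In Python, from station import robot, fingers, vision, workorder, recognise gives the robot as it stands. Calls block until the motion is done:
- robot.move_to(position, orientation): joint-space move of the TCP to a pose.
- robot.line_to(position, orientation=None, velocity=0.15, f_stop=None): straight line of the TCP; orientation=None keeps the orientation; velocity is the mean speed in m/s. With f_stop (N) it stops when the force on the tool has changed by that much, and returns True; else False.
- robot.move_j(angles): joint-space move.
- fingers.gripper_to(opening, force=None): opening from 0.0 (shut) to 1.0 (fully open); force is the grip in N (None keeps the last); returns when the fingers have stopped.
- robot.pause(seconds).
- robot.inverse_kinematics(position, orientation): joint angles nearest the present ones, or None.
- vision.grab_frame(name): name is "scene" or "top"; returns the picture (384x512x3 uint8, red, green, blue); there is no depth.
- vision.calibration(name): a dict with "mtx" (3x3 intrinsics, pixels), "extrinsics" (4x4, takes a point from world to camera coordinates). Camera axes: x right, y up, looking along -z (the intrinsics and any distortion apply to the point x, -y, -z); pixel columns grow to the right and rows downward; lengths in m; the calibration is good to about 2 mm. A picture is of the moment at which its call begins. calibration takes no time and is no camera call.
A pose or a line that the arm cannot do raises robot.PlanningError and nothing moves.
- workorder.close_job(): hands the job in, once; it reports no verdict.
Trained networks look in the newest picture that a camera, given by its name, has taken for a name from the list of things; names that differ only in an ending like _2 or _b are one class to them, and where a whole thing is asked for, a point or a joint stands for the part that bears it (a point fixed in the world has none). Each returns a list of dicts, best first, with "p" (0 to 1); they miss things now and then, are a little off and sometimes report something else, mostly with a low value. They report only what shows in the picture. A call takes as long as a camera call. They do not tell look-alikes from the thing itself.
- recognise(label, camera): "rect" ([centre column, centre row, width, height] in pixels, round what is visible of it).
Readings, each from a call of its own:
- robot.current_time_s(): time.
- robot.current_joint_positions(): joint angles.
- robot.current_dq(): joint speeds.
- robot.current_joint_torque(): joint torques, N m.
- robot.current_tool_pos(): TCP position.
- robot.current_eef_rot(): TCP orientation.
- robot.current_contact_force(): force on the tool from outside, world axes, zero at the start.
- robot.current_torque(): the same for the moment, N m.
- robot.current_finger_gap(): opening from 0.0 (shut) to 1.0 (fully open).
Only numpy, scipy, OpenCV 4.12 (cv2) and the standard library are available. Lean on these libraries where they do the work, as an engineer would, in place of code of your own. Each camera call takes 0.05 s, during which the arm holds its last target.

## Working session

There is one attempt and no reset: what is moved stays moved. The work goes in short steps, each a Python script; the robot and the scene stay as the last script left them, time stands still between calls to the robot, and variables do not carry over. Pictures are saved under pics/ and viewed, and the job is handed in when it is done.

```bash
ls; mkdir -p pics; python3 - <<'E'
from station import robot, fingers, vision, workorder, recognise
import cv2
for n in("scene","top"):
    im=vision.grab_frame(n); cv2.imwrite(f"pics/{n}0.png",cv2.resize(im[:,:,::-1],None,fx=1.5,fy=1.5,interpolation=cv2.INTER_CUBIC))
    c=vision.calibration(n); print(n,c)
    for l in("case","rack","lid","tub","jar","file","shears"):
        print(l,[(round(d["p"],2),[round(float(v)) for v in d["rect"]]) for d in recognise(l,n)])
print(robot.current_time_s(),robot.current_tool_pos(),robot.current_eef_rot())
E
```

```text
pics
scene {'mtx': array([[353.72279506,   0.        , 253.35719062],
       [  0.        , 353.72279506, 187.61700563],
       [  0.        ,   0.        ,   1.        ]]), 'extrinsics': array([[-0.07229259,  0.9972463 , -0.01654073,  0.07918962],
       [-0.78498448, -0.04665891,  0.61775587,  0.40795855],
       [ 0.61528298,  0.05764339,  0.78619596, -1.47959032],
       [ 0.        ,  0.        ,  0.        ,  1.        ]])}
case [(0.98, [379, 225, 83, 76]), (0.95, [244, 178, 99, 98]), (0.85, [154, 220, 75, 77]), (0.83, [356, 158, 63, 57]), (0.63, [142, 148, 68, 54])]
rack [(0.83, [268, 196, 36, 56])]
lid [(0.95, [354, 153, 61, 49]), (0.93, [142, 148, 63, 51]), (0.81, [223, 163, 62, 69]), (0.75, [151, 217, 72, 70]), (0.68, [381, 220, 84, 71])]
tub [(0.69, [231, 232, 29, 34])]
jar [(0.58, [296, 164, 16, 22])]
file [(0.71, [299, 225, 37, 56]), (0.53, [224, 162, 59, 68]), (0.51, [197, 181, 11, 11])]
shears []
top {'mtx': array([[411.45448116,   0.        , 257.75295267],
       [  0.        , 411.45448116, 186.74073018],
       [  0.        ,   0.        ,   1.        ]]), 'extrinsics': array([[ 0.0139876 , -0.99964965, -0.02247071, -0.04485921],
       [ 0.98510357,  0.00992505,  0.17167544, -0.55980871],
       [-0.17139227, -0.0245373 ,  0.98489726, -1.00020395],
       [ 0.        ,  0.        ,  0.        ,  1.        ]])}
case [(0.8, [275, 194, 120, 102]), (0.74, [124, 254, 92, 90]), (0.65, [373, 144, 92, 88]), (0.64, [118, 152, 90, 90]), (0.57, [419, 255, 102, 93])]
rack [(0.8, [241, 175, 38, 48])]
lid [(0.95, [118, 152, 86, 88]), (0.77, [375, 145, 86, 85]), (0.62, [122, 258, 86, 91]), (0.59, [421, 256, 97, 100]), (0.56, [298, 208, 68, 78])]
tub []
jar [(0.94, [204, 238, 20, 23])]
file [(0.87, [206, 157, 51, 84])]
shears [(0.89, [321, 234, 42, 73])]
0.8 [ 0.22818557 -0.50043335  0.24831352] [1.79998080e+02 9.03140456e-04 2.45116050e+01]
```

View pics/scene0.png

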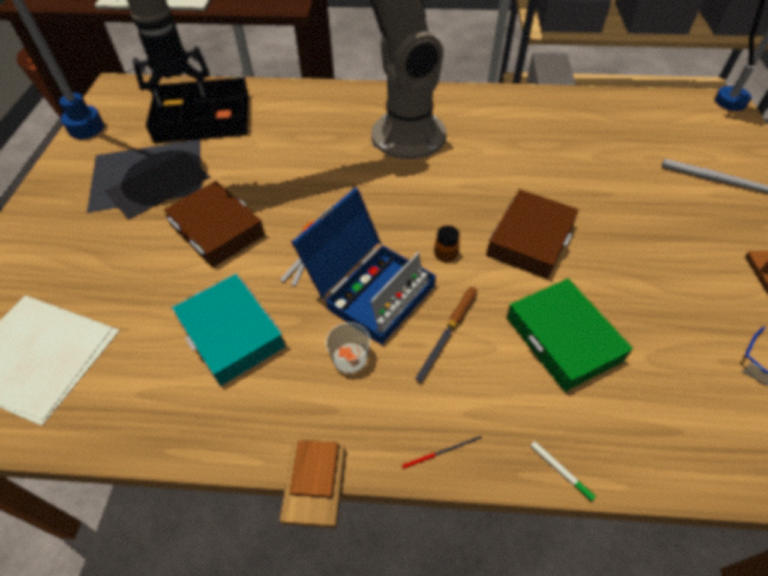

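View pics/top0.png

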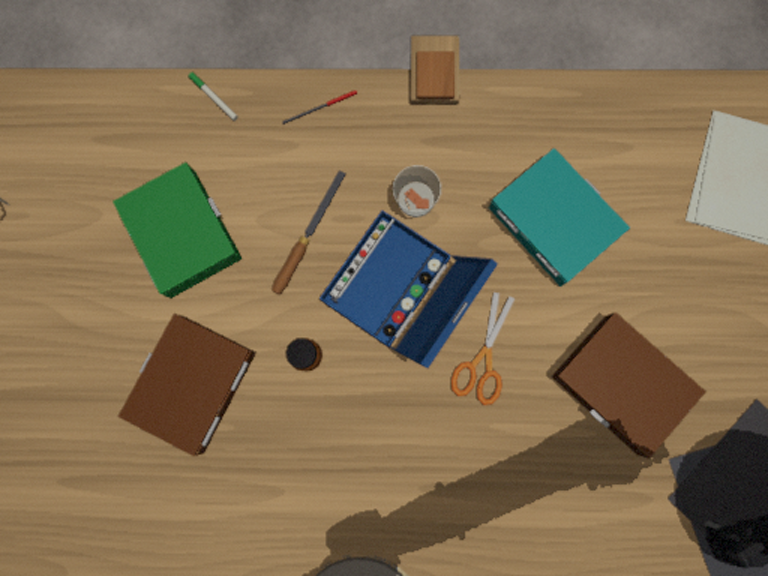

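```bash
python3 - <<'E'
from station import robot, fingers, vision, workorder, recognise
import cv2
im=vision.grab_frame("top");cv2.imwrite("pics/topc.png",cv2.resize(im[130:260,200:350,::-1],None,fx=5,fy=4.6,interpolation=cv2.INTER_CUBIC)[:600])
im=vision.grab_frame("scene");cv2.imwrite("pics/scenec.png",cv2.resize(im[115:260,180:330,::-1],None,fx=4,fy=4,interpolation=cv2.INTER_CUBIC))
E
```

```text
(no output)
```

View pics/topc.png

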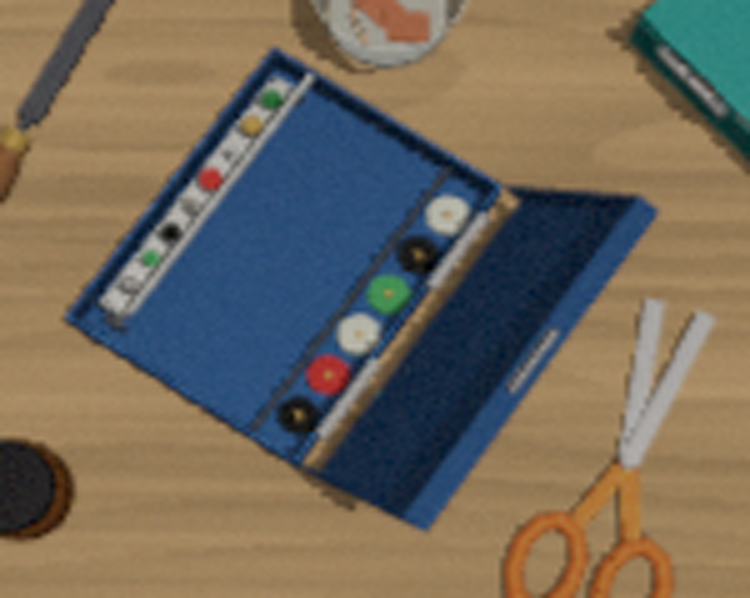

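View pics/scenec.png

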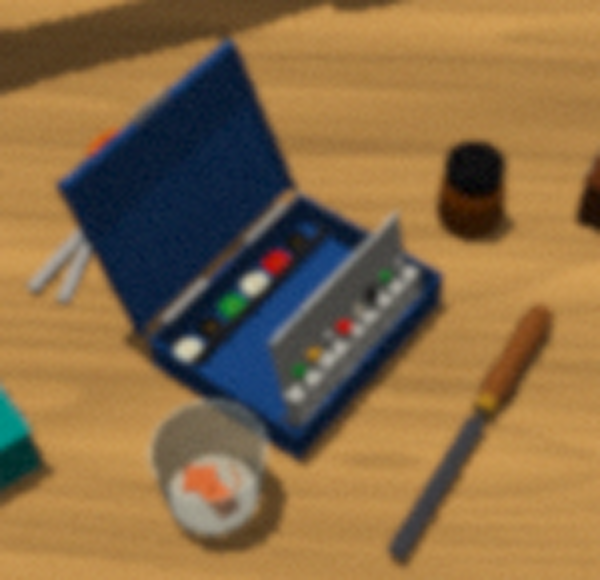

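```bash
cat > geo.py <<'E'
import numpy as np
from scipy.optimize import least_squares
def proj(c,P):
    P=np.atleast_2d(P); E=np.array(c["extrinsics"]);q=P@E[:3,:3].T+E[:3,3]
    q=q*[1,-1,-1]; u=q@np.array(c["mtx"]).T
    return u[:,:2]/u[:,2:]
def unproj(c,uv,z):
    E=np.array(c["extrinsics"]);K=np.array(c["mtx"])
    r=np.linalg.solve(K,np.array([uv[0],uv[1],1.]))*[1,-1,-1]
    R=E[:3,:3];o=-R.T@E[:3,3];d=R.T@r
    return o+d*(z-o[2])/d[2]
def lidpt(t,s,n): # s along lid from hinge, n outwards
    return np.array([.0725-s*np.cos(t)+n*np.sin(t),.039+s*np.sin(t)+n*np.cos(t)])
def rackpt(t,s,n):
    return np.array([-.052+s*np.cos(t)-n*np.sin(t),.017+s*np.sin(t)+n*np.cos(t)])
def world(p,X):  # p=x,y,yaw ; X case coords
    X=np.atleast_2d(X);c,s=np.cos(p[2]),np.sin(p[2])
    return np.c_[p[0]+c*X[:,0]-s*X[:,1],p[1]+s*X[:,0]+c*X[:,1],X[:,2]]
E
cat > fit.py <<'E'
from station import vision
from geo import *
T=lambda u,v:(200+u/5,130+v/4.6)
S=lambda u,v:(180+u/4,115+v/4)
ct,cs=vision.calibration("top"),vision.calibration("scene")
def model(p):
    lt,rt=p[3],p[4]
    L=lidpt(lt,.145,.0145); L2=lidpt(lt,.145,0.0)
    R=rackpt(rt,.088,0);
    t=[[-.0725,.095,.039],[-.0725,-.095,.039],[L[0],.095,L[1]],[L[0],-.095,L[1]],[R[0],.078,R[1]],[R[0],-.078,R[1]]]
    s=[[-.0725,-.095,.039],[-.0725,.095,.039],[R[0],.078,R[1]],[R[0],-.078,R[1]],[L[0],.095,L[1]],[L[0],-.095,L[1]]]
    return np.r_[proj(ct,world(p,t)),proj(cs,world(p,s))]
obs=np.array([T(275,50),T(68,318),T(655,208),T(428,528),T(310,77),T(125,313),S(440,280),S(298,432),S(273,340),S(397,215),S(62,187),S(232,40)])
r=least_squares(lambda p:(model(p)-obs).ravel(),[.5,-.05,np.radians(-125),1.9,1.57],loss="soft_l1")
print(r.x,np.degrees(r.x[2]));print(np.round(model(r.x)-obs,1))
print("lidedge",world(r.x,[lidpt(r.x[3],.145,.0145)[0],0,lidpt(r.x[3],.145,.0145)[1]]))
for n,uv,z in(("tub",(416/1.5,182/1.5),.064),("jar",(304/1.5,353/1.5),.068),("sh tipR",(513/1.5,297/1.5),.01),("sh tipL",(495/1.5,293/1.5),.01),("piv",(488/1.5,347/1.5),.01),("shh",(488/1.5,404/1.5),.01),("shl",(460/1.5,395/1.5),.01),("filetip",(343/1.5,172/1.5),.005),("filehandle",(277/1.5,292/1.5),.02)):
    w=unproj(ct,uv,z); c,s=np.cos(r.x[2]),np.sin(r.x[2]);d=w[:2]-r.x[:2]
    print(n,np.round(w,3),"case",np.round([c*d[0]+s*d[1],-s*d[0]+c*d[1]],3))
E
python3 fit.py
```

```text
[ 0.56602684 -0.03616647 -2.15738762  1.94879658  1.41107761] -123.60920542274086
[[-0.2 -0.5]
 [-0.8  0.6]
 [-0.4 -0.3]
 [-1.9  0.5]
 [-0.3 -0.7]
 [ 0.1  0. ]
 [ 0.3 -2. ]
 [-0.9  0.6]
 [-1.   0.9]
 [-0.1 -1. ]
 [-1.4 -0.7]
 [-1.6 -0.1]]
lidedge [[ 0.48881534 -0.15233862  0.16841225]]
tub [ 0.729 -0.087  0.064] case [-0.048  0.164]
jar [0.434 0.095 0.068] case [-0.036 -0.182]
sh tipR [ 0.539 -0.258  0.01 ] case [0.2 0.1]
sh tipL [ 0.546 -0.227  0.01 ] case [0.17  0.089]
piv [ 0.452 -0.213  0.01 ] case [0.211 0.003]
shh [ 0.356 -0.212  0.01 ] case [ 0.263 -0.078]
shl [ 0.37  -0.165  0.01 ] case [ 0.216 -0.092]
filetip [0.768 0.046 0.005] case [-0.18   0.123]
filehandle [0.542 0.154 0.02 ] case [-0.145 -0.125]
```

The target is the only open blue case, at about (275,194) in the top view. The look-alikes are all shut: green (118,152), teal (373,144), and brown at (124,254) and (419,255). In the close crop the blue one shows the upright rack, the wheels and the open lid. The fit residuals are under 2 px. I'll do the rack first.

```bash
cat > act.py <<'E'
from station import robot, fingers, vision, workorder, recognise
from geo import *
import cv2
P=np.array([0.56603,-0.03617,-2.15739]); OR=[180,0,56.39]
TR=robot.tip_reach; A=.011
def tcp(ax,z,y=0.): return world(P,[ax,y,z+TR])[0].tolist()
def snap(tag):
    for n,(r0,r1,c0,c1) in dict(top=(120,270,190,350),scene=(110,265,170,340)).items():
        im=vision.grab_frame(n);cv2.imwrite(f"pics/{n}_{tag}.png",cv2.resize(im[r0:r1,c0:c1,::-1],None,fx=3.8,fy=3.8,interpolation=cv2.INTER_CUBIC))
def st(l=""): print(l,round(robot.current_time_s(),2),np.round(robot.current_tool_pos(),3),np.round(robot.current_contact_force(),1))
E
python3 - <<'E'
from act import *
print(TR, robot.inverse_kinematics(tcp(-.09,.15),OR),robot.inverse_kinematics(tcp(.02,.019),OR),robot.inverse_kinematics(tcp(.17,.15),OR))
fingers.gripper_to(0.0)
robot.move_to(tcp(-.09,.25),OR); st()
robot.line_to(tcp(-.09,.092),velocity=.12); st()
snap("a")
E
```

```text
0.017 [ 19.12506365  33.6920654  -38.12205426  81.33331596  21.08276449
  72.17891762 -54.35504631] [ 24.63079468  33.95635057 -29.02378874  99.36828575  20.14109485
  51.90830882 -46.44173184] [ 34.26945161  17.31401912 -19.27933725 100.23340686   6.30321684
  63.50893098 -20.62752078]
 4.03 [0.616 0.037 0.267] [-0.  -0.9 -0.1]
 5.5 [0.617 0.039 0.11 ] [0.5 0.1 0.7]
```

View pics/scene_a.png

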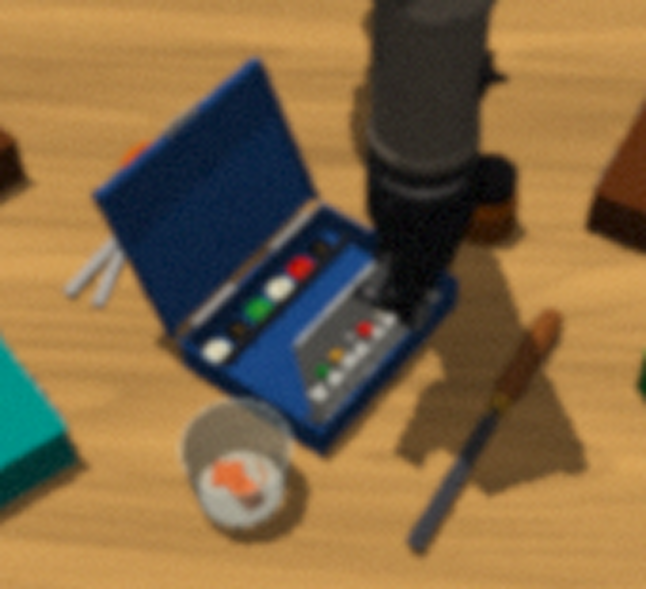

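View pics/top_a.png

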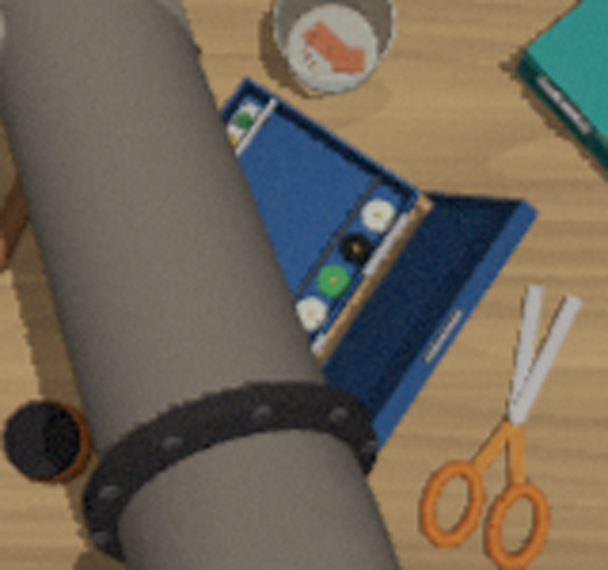

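The scene view shows the tips just in front of the rack's bare band, around (400,310) in the crop. The jar and tub are clear. Next I push the rack over along its arc.

```bash
python3 - <<'E'
from act import *
for k,t in enumerate(np.linspace(1.65,0.1,11)):
    s=.076+.006*k/10
    c=rackpt(t,s,.002)
    hit=robot.line_to(tcp(c[0]-A,c[1]),velocity=.06,f_stop=14); st("%.2f %s"%(t,hit))
    if hit: break
else:
    hit=robot.line_to(tcp(.029-A,.012),velocity=.03,f_stop=15); st("press %s"%hit)
    robot.pause(.3); st()
snap("b")
E
```

```text
1.65 False 6.07 [0.605 0.022 0.11 ] [0.4 0.9 0.5]
1.49 False 6.42 [0.599 0.012 0.111] [-0.2  0.1  1.2]
1.34 False 6.77 [0.592 0.002 0.109] [ 0.1 -0.7 -0.2]
1.19 False 7.12 [ 0.585 -0.008  0.107] [ 0.6 -0.2  0.3]
1.03 False 7.47 [ 0.579 -0.017  0.102] [-0.  -0.1  0.6]
0.88 False 7.82 [ 0.573 -0.026  0.095] [-1.   0.   0.6]
0.72 False 8.18 [ 0.568 -0.033  0.087] [-1.  -0.3  0.2]
0.57 False 8.53 [ 0.563 -0.04   0.078] [ 0.7 -0.6  0.6]
0.41 False 8.89 [ 0.56  -0.045  0.067] [1.4 0.8 0.1]
0.26 False 9.25 [ 0.557 -0.049  0.056] [-0.2  0.4 -0.4]
0.10 False 9.61 [ 0.555 -0.052  0.044] [-0.4  0.4  0.6]
press True 9.99 [ 0.557 -0.051  0.036] [-0.3  0.1  6.6]
 10.29 [ 0.557 -0.051  0.036] [-1.4  1.3  6.4]
```

View pics/scene_b.png

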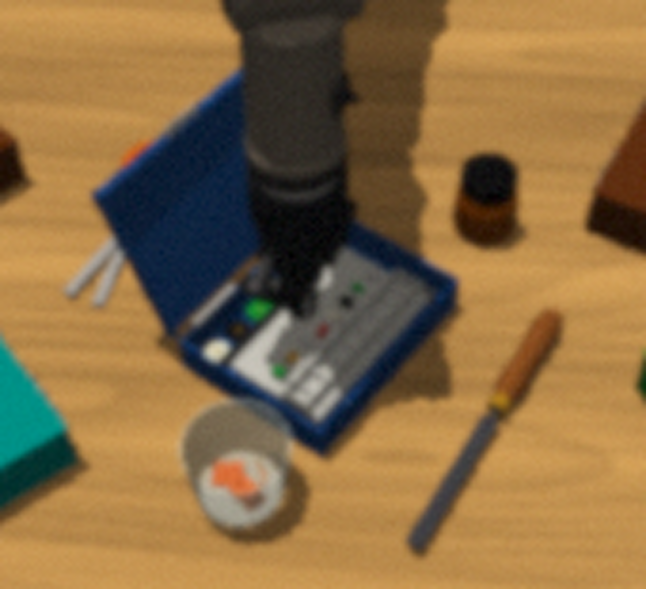

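Contact came at tip z = 0.019 m, which is the flat height, and the rack is seen lying in the case. I'll lift, check the view, and go behind the lid.

```bash
python3 - <<'E'
from act import *
p=robot.current_tool_pos(); robot.line_to([p[0],p[1],.27],velocity=.15); st()
robot.line_to(tcp(.19,.253),velocity=.15); st()
snap("c")
t=1.95;c=lidpt(t,.145,.0145); print(c)
robot.line_to(tcp(.19,c[1]-.015),velocity=.12); st()
E
```

```text
12.11 [ 0.556 -0.052  0.269] [1.2 0.1 0.1]
 13.41 [ 0.461 -0.193  0.27 ] [-0.3 -0.5 -0.4]
[0.13964614 0.16833154]
 14.49 [ 0.462 -0.195  0.171] [ 0.1 -0.8  0.7]
```

View pics/scene_c.png

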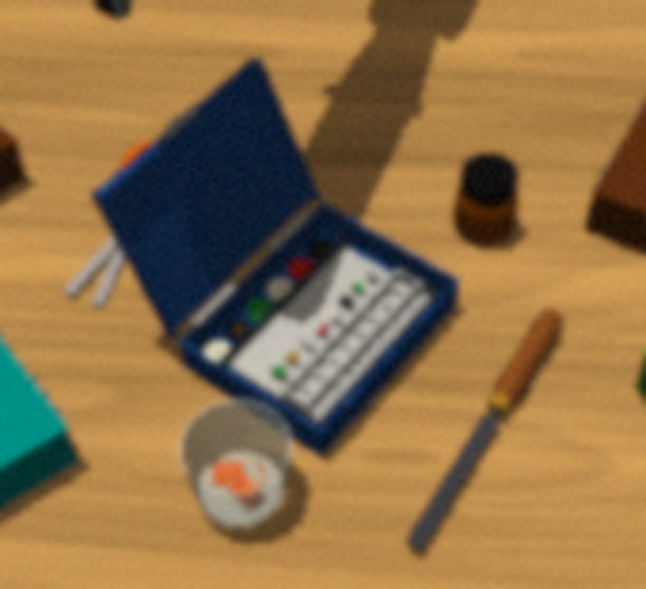

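View pics/top_c.png

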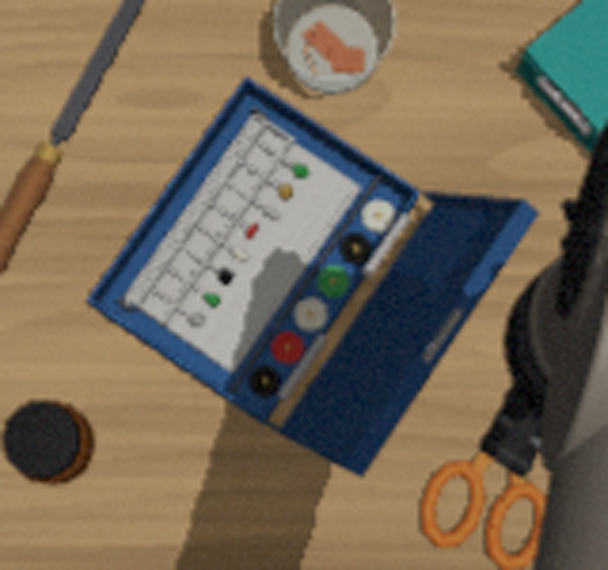

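Both views show the rack flat, with the case and bystanders unmoved and the tool behind the lid. Now the lid.

```bash
python3 - <<'E'
from act import *
hit=False
for t in np.r_[np.linspace(2.05,1.57,4),np.linspace(1.4,0.1,9)]:
    if t>=1.57:
        c=lidpt(t,.145,.0145)-[0,.015]
    else: c=lidpt(t,.130,.0145)
    hit=robot.line_to(tcp(c[0]+A,c[1]),velocity=.07,f_stop=14); st("%.2f %s"%(t,hit))
    if hit: break
snap("d")
E
```

```text
2.05 False 15.04 [ 0.476 -0.172  0.163] [ 0.1 -0.6 -0.3]
1.89 False 15.53 [ 0.488 -0.154  0.175] [-0.1  1.  -0.3]
1.73 False 16.01 [ 0.5   -0.136  0.182] [ 0.7 -0.2  0.6]
1.57 False 16.49 [ 0.512 -0.117  0.186] [-0.4  0.5 -0.3]
1.40 False 16.96 [ 0.525 -0.098  0.187] [-0.  -0.3 -0.1]
1.24 False 17.41 [ 0.536 -0.081  0.183] [ 0.5  0.5 -0.3]
1.07 False 17.86 [ 0.547 -0.064  0.177] [0.3 0.4 0.4]
0.91 False 18.31 [ 0.557 -0.048  0.167] [-0.3 -0.5 -0.5]
0.75 False 18.76 [ 0.567 -0.034  0.155] [0.1 0.2 0.1]
0.59 False 19.21 [ 0.575 -0.022  0.14 ] [0.9 0.3 0.6]
0.43 False 19.66 [ 0.582 -0.012  0.122] [ 0.6 -0.8  0.2]
0.26 False 20.11 [ 0.587 -0.004  0.103] [-0.3 -0.6  1.6]
0.10 False 20.56 [0.59  0.001 0.083] [-0.6 -0.4 -0.3]
```

View pics/scene_d.png

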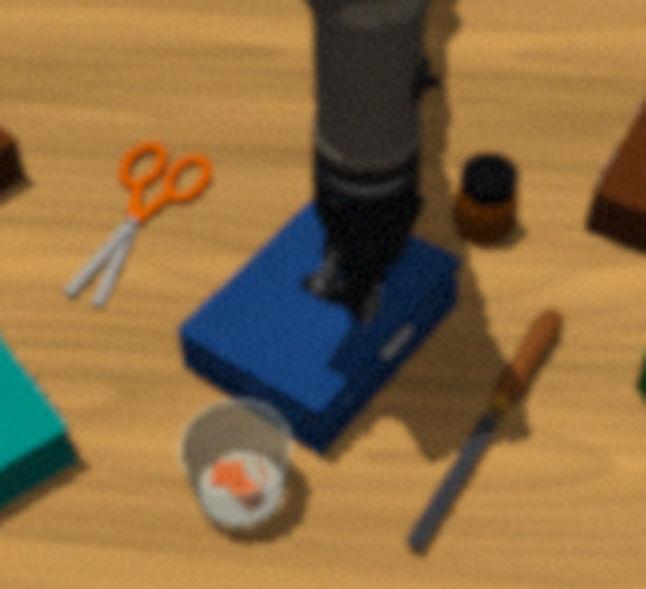

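The lid is nearly shut and the case has not moved. I'll press it closed and expect contact at tip z ≈ 0.0535.

```bash
python3 - <<'E'
from act import *
hit=robot.line_to(tcp(-.058+A,.046),velocity=.03,f_stop=18); st("press %s"%hit)
robot.pause(.5); st()
p=robot.current_tool_pos(); robot.line_to([p[0],p[1],.25],velocity=.12)
robot.line_to(tcp(.19,.24),velocity=.15); st()
snap("e")
E
```

```text
press True 21.17 [0.592 0.002 0.071] [-0.8 -0.2  5.6]
 21.67 [0.592 0.002 0.071] [-1.2  0.2  6.1]
 25.04 [ 0.461 -0.193  0.257] [-0.3  0.8  0.3]
```

View pics/scene_e.png

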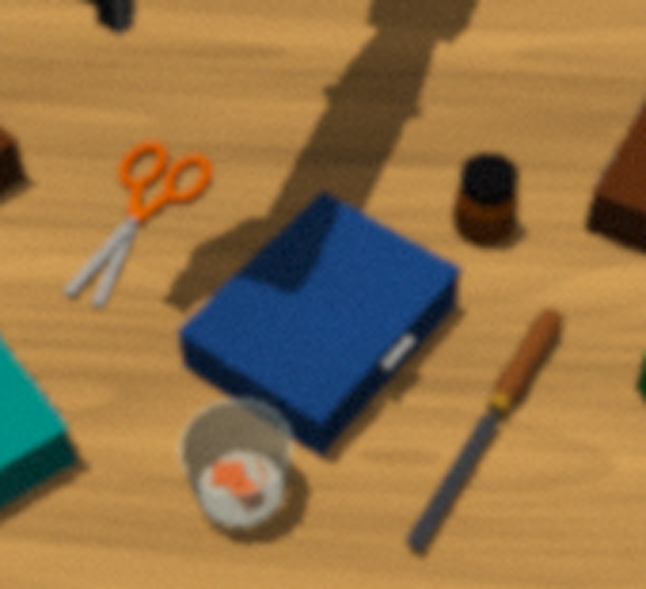

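View pics/top_e.png

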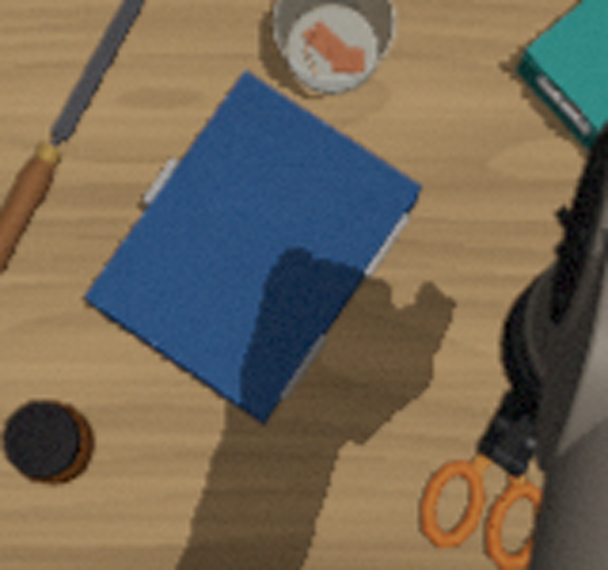

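```bash
python3 - <<'E'
from act import *
workorder.close_job(); st()
E
```

```text
the job is handed in; nothing more can be done
the job is handed in; nothing more can be done
```

The blue bur case is closed up: the rack lies flat inside and the lid is pressed shut over it. I handed the job in soon after 25.0 s of the 53 s, but `close_job` reports no verdict.

- **Rack:** I pushed it over on its bare band with the closed fingertips. The final press met a firm stop with the tips at z ≈ 0.019 m, which is the flat height, and both cameras showed it flat while the lid was still open.
- **Lid:** I pushed it round from behind at about 0.07 m/s (roughly 0.4 rad/s) and pressed it down at 0.03 m/s. It stopped firmly with the tips at z ≈ 0.054 m, against an expected 0.0535 m.
- **Surroundings:** The last pictures show no gap at the lid. The case, tub, jar, file and shears look unmoved, judged by eye. In the last top view the arm hid part of the shears. The tool was raised well clear of everything.

No check failed or disagreed. I did not read the joint angles directly; they are inferred from the contact heights and the pictures.

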